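Plug the biscuit tin and lift its outer lid

ROBOT

A 6-joint arm with a two-finger parallel gripper is mounted at the origin on a cart in front of the work surface, level with it; the furniture and walls round the work are solid. World frame = base frame: x ahead of the robot, y to its left, z up, the work surface at z = 0. Lengths are in mm, angles in rad, forces in N, time in s.
With the tool pointing down it reaches from about 400 to 825 mm from the base axis. Payload 7 kg.
Tool frame: the origin (TCP) lies at the very end of the fingers, on their centre line; the grasp point (between the pads) lies behind it (manip.pinch_z is the z of the grasp point in the tool frame, in mm); z points along the fingers, y is the line along which they close (so a half turn about z gives the same grasp; the last joint's range is limited). The gripper opens to 88 mm and grips with 3 to 60 N. Pads are 19 mm wide; open, the fingers measure 130 mm over their backs; the gripper's body (78 mm by 193 mm) begins 47 mm behind the grasp point.
Start: joints at [1.622, 0.359, 0.012, 0, -1.224, -0.288], TCP at [158.361, 656.138, 226.561] pointing down, gripper open.
Joint ranges: [-3.07, 3.07], [-1.43, 2.12], [-1.02, 1.25], [-3.03, 1.67], [-3.05, -0], [-3.03, 3.03]. Speed limits (rad/s): [2.39, 2.39, 3.01, 3.14, 3.14, 3.14].

INTERFACE

Orientations are given as a 3x3 rotation matrix whose columns are the frame's x, y, z axes.
In Python, from cell import read_state, cams, job, manip gives the robot as it stands. The module is installed in compiled form; this text tells all that it offers.
- The arm moves only by the tool drive_tool, never from a script. Its argument "motion" is a list of rows, each a list of 6 numbers: the shift along the world's x, y, z as a fraction of full scale, then the turn, a rotation vector about the world's x, y, z as a fraction of full scale. A call has 1 to 8 rows; each row shifts and turns the commanded pose from where the row before left it; what a row does not reach is not made up. Full scale, the value 1, is 0.02 m for a shift and 0.08 rad for a turn. A row lasts 1/10 s, in which the tool goes at most 50 mm and 8.59 degrees, less where a joint would pass 70% of its speed; a pose out of reach is approached as far as the arm can. A call with a number of a shift or a turn outside -1 to 1 is refused whole. A call with a gripper value outside its range is refused whole. "grip" is the opening, from 0 (shut) to 1 (fully open), set as the call begins (left out, the last holds). The fingers move at their own pace and stop on an object; "squeeze" is the grip in N (left out, the last holds). Time passes only in rows, so rows that do not move let the fingers close. It gives the time, the measured TCP pose, the force, the opening and the grip force at its end, in the units of the state.
- read_state(): the state, without advancing time (a new reading comes with each control period).
- cams.read_camera(name): name is "scene" or "side" or "wrist"; returns the picture (420x560x3 uint8, red, green, blue); there is no depth.
- cams.camera_model(name): a dict with "fx", "fy", "cx", "cy" (pixels), "R" (3x3) and "t" (3): a world point X has camera coordinates R X + t; the wrist camera has in their place "T_tool_cam" (4x4, takes a point from camera to tool coordinates, whose origin is the TCP and whose axes are the flange's). Camera axes: x right, y down, z forward; pixel columns grow to the right and rows downward; lengths in mm; the calibration is good to about 2 mm. A picture is of the moment at which its call begins: read the wrist's pose just before it. camera_model takes no time and is no camera call.
- job.sign_off(): hands the job in; it is judged then, once.
The state is a dict: "time_s": time; "q": joint angles; "dq": joint speeds; "effort": joint torques, N m; "eef_pos": TCP position; "orientation": TCP orientation; "ft_force": force on the tool from outside, world axes, zero at the start; "moment": the same for the moment, N m; "grip_width": finger opening in mm; "grip_force": force on a finger pad.
Only numpy, scipy, OpenCV 4.12 (cv2) and the standard library are available. Lean on these libraries where they do the work, as an engineer would, in place of code of your own. Each camera call takes 0.05 s, during which the arm holds its last target. There are 200 camera calls.

TASK

Close the open biscuit tin with its pair of lids: carry the two lids over together as one nest (the wooden pull that stands up through the outer lid brings both), lower them gently until the inner lid is fully home in the mouth of the tin, and let go of the pull. Then lift the steel outer lid straight off alone (it has its own ring grip round the pull), leaving the wooden inner lid seated and undisturbed so that I can lay the allergen card between the lids. Finish while still holding the outer lid, level and steady, a hand's breadth straight above the tin; do not shove the tin or the other things about, and never part the lids anywhere but on the tin.

Things in the scene. Friction and masses are not known exactly. Their poses are not given: they have to be found in the camera images.
- tin: open round biscuit tin of plain steel, loose, 0.8 kg, standing upright with round biscuits in it (part of the tin, all lower than 60 mm). Wall 88 mm outside and 83 mm inside diameter, 80 mm high to the rim; small beads at foot and 66 mm stand out to 91 mm. Origin: centre of the underside, z up.
- tin_rim (a point): centre of the tin's mouth, level with the rim, 80 mm above the tin's origin; z up
- rest: flat round cork mat, fixed, 108 mm diameter, 6 mm thick, on which the nested lids stand at the start. Origin: centre of the underside.
- inner_lid: plain wooden inner lid, 0.14 kg, in the nest hidden but for its pull. From below: plug 80 mm diameter, 14 mm deep (foot tapered to 72 mm over 9 mm); flange 86 mm, 4 mm thick, that rests on the tin's rim; round upright pull, 16 mm diameter, to 65 mm above the underside. Origin: centre of the plug's underside, z up. Fully home the origin is 66 mm above the tin's, with 1.5 mm play all round.
- knob_top (a point): top centre of the inner lid's pull, 65 mm above the inner lid's origin. In the nest the pull stands 26 mm clear above the ring grip; lifting the pull lifts both lids, since the outer lid lies on the inner lid's flange.
- outer_lid: steel outer lid, 0.12 kg: cap 100 mm diameter, 10 mm skirt (95 mm inside), flat top 13 mm above the skirt's edge, then an upright round ring grip, 32 mm outside, 19 mm hole right through for the pull, from 13 to 31 mm. Origin: centre of the skirt's lower edge, z up. It lies loose on the inner lid's flange, its origin 8 mm above the inner lid's; nothing locks them.
- ring_top (a point): centre of the top face of the outer lid's ring grip, 31 mm above the outer lid's origin
- price_stand: small sign stand, 45x88x68 mm, bystander; origin centre of the underside
- pastry_tongs: long metal pastry tongs lying flat, 330x65x39 mm, bystander; origin centre of the underside
- service_bell: dome-shaped counter bell, 76 mm diameter, 60 mm high, bystander; origin centre of the underside
- chalk_marker: thick marker pen lying flat, 17x135x16 mm, bystander; origin centre of the underside
- card_reader: card payment terminal lying flat, 150x68x37 mm, bystander; origin centre of the underside

How it is judged:
By the outcome, as a careful person would: the job done as asked, in the order asked, and still so for the second after the job is handed in, while the arm keeps its last pose, push and grip.
It also fails if it takes over 53 s, if anything falls off the work surface, if the arm or the gripper's body presses on something with over 40 N, if the wrist force passes 120 N, or if a joint passes its speed limit or range.

## Working session

There is one attempt and no reset: what is moved stays moved. The work goes in short steps, Python scripts to look and compute and a tool call to move; the robot and the scene stay as the last step left them, time stands still between calls to the robot, and variables do not carry over. Pictures are saved under pics/ and viewed, at most 13 in all, crops included, and the job is handed in when it is done.

Besides the shell and the picture viewer there is one more tool, called after "Request:" as name([rows], argument=value, ...), one row to a line, values as JSON. drive_tool: Moves the arm, as the interface text tells. Its arguments: {"type":"object","properties":{"motion":{"type":"array"},"grip":{"type":"number"},"squeeze":{"type":"number"}},"required":["motion"]}

```bash
mkdir -p pics; cat > h.py <<'E'
import numpy as np, cv2
from cell import read_state, cams, job, manip
def grab(n,f):
    s=read_state(); im=cams.read_camera(n); cv2.imwrite('pics/'+f,im[:,:,::-1]); return im,s
def cam(n,s=None):
    m=cams.camera_model(n); 
    if n=='wrist':
        T=np.array(m['T_tool_cam']); Rt=np.array(s['orientation']); 
        Rwc=Rt@T[:3,:3]; c=Rt@T[:3,3]+np.array(s['eef_pos']); R=Rwc.T; t=-R@c
    else: R=np.array(m['R']); t=np.array(m['t'])
    return m,R,t
def back(n,u,v,z,s=None):
    m,R,t=cam(n,s); d=R.T@np.array([(u-m['cx'])/m['fx'],(v-m['cy'])/m['fy'],1]); c=-R.T@t
    return c+d*(z-c[2])/d[2]
def proj(n,X,s=None):
    m,R,t=cam(n,s); p=(R@np.asarray(X,float).T).T+t
    return np.c_[p[:,0]/p[:,2]*m['fx']+m['cx'],p[:,1]/p[:,2]*m['fy']+m['cy']]
E
python3 - <<'E'
from h import *
a,s=grab('scene','sc0.png');b,_=grab('side','si0.png')
print(s, manip.pinch_z)
for n in('scene','side'):
    m,R,t=cam(n); print(n,m['fx'],-R.T@t,R[2])
E
```

```text
{'time_s': 0.0, 'q': array([ 1.62207356e+00,  3.59395055e-01,  1.10877235e-02, -3.41936766e-04,
       -1.22412376e+00, -2.88078905e-01]), 'dq': array([-5.81158224e-05, -7.02931612e-04,  9.93609729e-04, -5.50300618e-04,
        1.58099734e-04,  1.37026975e-03]), 'effort': array([ 1.17076328e-03, -5.82722104e+01,  2.93057531e+01,  6.99724495e+00,
        7.05740356e-03, -1.55809826e-04]), 'eef_pos': array([158.27956632, 655.68319948, 225.63145997]), 'orientation': array([[ 9.72065951e-01, -2.34707755e-01, -2.37383295e-04],
       [-2.34707823e-01, -9.72064565e-01, -1.64907873e-03],
       [ 1.56299677e-04,  1.65872900e-03, -9.99998612e-01]]), 'ft_force': array([-0.09466449,  0.21126745, -0.15902454]), 'moment': array([-0.03759933,  0.00998961, -0.03475697]), 'grip_force': 0.0, 'grip_width': 87.557121950361} -18.8
scene 412.67827458247655 [ -39.38534708 -633.62377978  761.66098239] [ 0.51587975  0.58461128 -0.62617708]
side 527.3894291029487 [ 496.70103505 -995.5574871   792.48340321] [ 0.01851014  0.81450579 -0.57986007]
```

View pics/sc0.png

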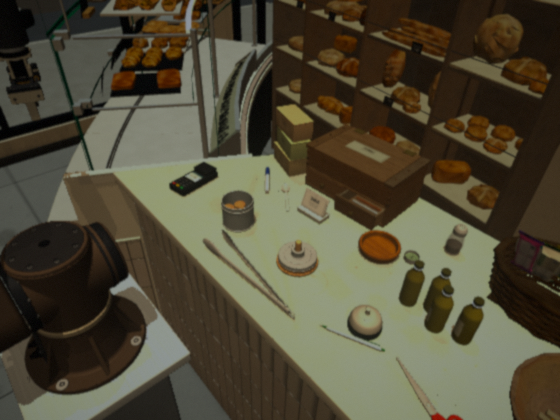

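View pics/si0.png

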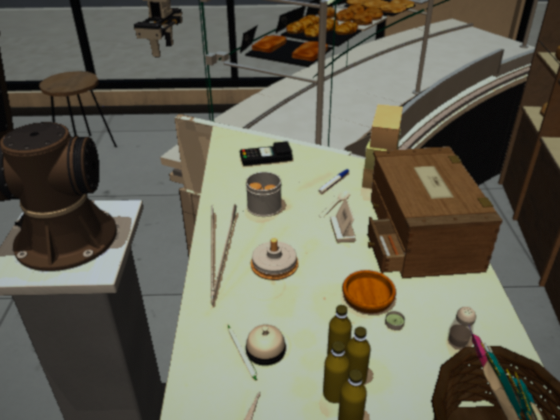

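The scene view shows the lids' pull at about (298,242) and the tin mouth at about (238,201). In the side view they are at about (274,240) and (264,181). I'll enlarge these areas for precise pixels.

```bash
python3 - <<'E'
from h import *
a=cv2.imread('pics/sc0.png');b=cv2.imread('pics/si0.png')
f=lambda im,x,y,w,h:cv2.resize(im[y:y+h,x:x+w],None,fx=5,fy=5,interpolation=cv2.INTER_CUBIC)
A=np.hstack([f(a,210,180,75,60),f(a,265,228,75,60)]);B=np.hstack([f(b,230,163,75,60),f(b,238,228,75,60)])
cv2.imwrite('pics/crop.png',cv2.convertScaleAbs(np.vstack([A,B]),alpha=1.5))
for n,k,t in(('scene',(298,242),(238,201)),('side',(274,240),(264,181))):
    print(n,back(n,*k,71),back(n,*t,80))
E
```

```text
scene [ 490.2112383  -111.95350319   71.        ] [467.22164016 103.92225509  80.        ]
side [ 498.76169597 -111.26012591   71.        ] [477.06173444 110.44082311  80.        ]
```

View pics/crop.png

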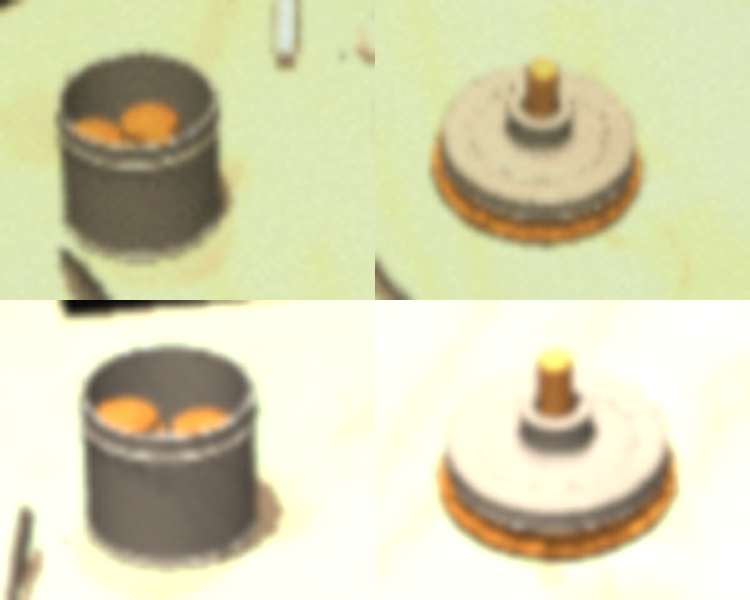

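The crop gives the tin rim centre at scene (238,200) and side (264,181.5), and the pull top at (298.6,242) and (274,240). Next I'll triangulate these and the glass case posts, to check that the transit path is clear.

```bash
python3 - <<'E'
from h import *
def tri(p,q):
    P=[]
    for n in('scene','side'):
        m,R,t=cam(n); K=np.array([[m['fx'],0,m['cx']],[0,m['fy'],m['cy']],[0,0,1]]); P.append(K@np.c_[R,t])
    X=cv2.triangulatePoints(P[0],P[1],np.float64(p),np.float64(q)).ravel(); return (X[:3]/X[3]).round(1)
print('knob',tri((298.6,242),(274,240)),'rim',tri((238,200),(264,181.5)))
print('pole base',back('scene',208,155,0),back('side',320,145,0),'corner',back('scene',118,172,0),back('side',208,122,0), back('scene',88,165,0))
for n in('scene','side'):
    print(n,proj(n,[[158,656,226],[158,656,0],[250,550,226],[315,380,226],[471,107,226],[471,107,80]]).round(0).tolist())
a=cv2.imread('pics/sc0.png')[0:200,20:300];b=cv2.imread('pics/si0.png')[0:200,130:410]
cv2.imwrite('pics/c2.png',cv2.convertScaleAbs(cv2.resize(np.vstack([a,b]),None,fx=1.45,fy=1.45),alpha=1.5))
E
```

```text
knob [ 498.3 -105.6   64.7] rim [476.6 117.4  72.9]
pole base [602.43886577 472.41922113   0.        ] [647.17675924 433.3685082    0.        ] corner [312.87101492 565.17910741   0.        ] [287.62463185 603.87390531   0.        ] [252.89707098 667.73031398   0.        ]
scene [[36.0, 111.0], [60.0, 176.0], [82.0, 115.0], [129.0, 131.0], [236.0, 153.0], [238.0, 200.0]]
side [[162.0, 50.0], [171.0, 116.0], [187.0, 62.0], [204.0, 84.0], [260.0, 129.0], [262.0, 182.0]]
```

View pics/c2.png

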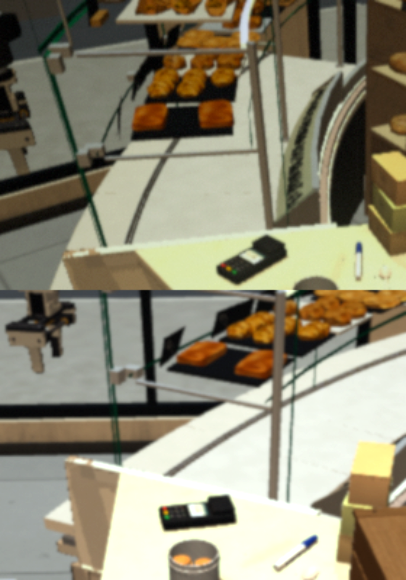

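Request:
drive_tool([
  [0.1, -0.5, 0, 0, 0, 0],
  [0.2, -1, 0, 0, 0, 0],
  [0.2, -1, 0, 0, 0, 0],
  [0.2, -1, 0, 0, 0, 0],
  [0.2, -1, 0, 0, 0, 0],
  [0.2, -1, 0, 0, 0, 0],
  [0.2, -1, 0, 0, 0, 0],
  [0.2, -1, 0, 0, 0, 0],
])

```text
time_s: 0.9
eef_pos: [188.5, 504.4, 226.4]
orientation: [[0.972, -0.235, -0.0], [-0.235, -0.972, -0.0], [-0.0, 0.0, -1.0]]
ft_force: [0.3, 0.1, -0.4]
grip_width: 88.2
grip_force: 0.0
```

Request:
drive_tool([
  [0.2, -1, 0, 0, 0, 0],
  [0.2, -1, 0, 0, 0, 0],
  [0.2, -1, 0, 0, 0, 0],
  [0.2, -1, 0, 0, 0, 0],
  [0.74, -1, 0, 0, 0, 0],
  [0.74, -1, 0, 0, 0, 0],
  [0.74, -1, 0, 0, 0, 0],
  [0.74, -1, 0, 0, 0, 0],
])

```text
time_s: 1.7
eef_pos: [263.8, 344.4, 226.5]
orientation: [[0.972, -0.234, -0.0], [-0.234, -0.972, 0.0], [-0.0, -0.0, -1.0]]
ft_force: [-0.2, 0.0, 0.2]
grip_width: 87.6
grip_force: 0.0
```

Request:
drive_tool([
  [0.74, -1, 0, 0, 0, 0],
  [0.74, -1, 0, 0, 0, 0],
  [0.74, -1, 0, 0, 0, 0],
  [0.74, -1, 0, 0, 0, 0],
  [0.74, -1, 0, 0, 0, 0],
  [0.74, -1, 0, 0, 0, 0],
  [0.74, -1, 0, 0, 0, 0],
  [0.74, -1, 0, 0, 0, 0],
])

```text
time_s: 2.5
eef_pos: [381.9, 184.5, 226.5]
orientation: [[0.972, -0.235, 0.0], [-0.235, -0.972, 0.0], [-0.0, -0.0, -1.0]]
ft_force: [-0.3, 0.2, -0.7]
grip_width: 87.7
grip_force: 0.0
```

Request:
drive_tool([
  [0.74, -1, 0, 0, 0, 0],
  [0.74, -1, 0, 0, 0, 0],
  [0.74, -1, 0, 0, 0, 0],
  [0.5, -0.3, 0, 0, 0, 0],
  [0, 0, 0, 0, 0, 0],
  [0, 0, 0, 0, 0, 0],
])

```text
time_s: 3.1
eef_pos: [436.0, 120.0, 226.4]
orientation: [[0.972, -0.235, -0.0], [-0.235, -0.972, -0.0], [-0.0, 0.0, -1.0]]
ft_force: [0.3, 0.3, -0.7]
grip_width: 87.6
grip_force: 0.0
```

```bash
python3 - <<'E'
from h import *
a,s=grab('wrist','w0.png')
print(s['time_s'],s['eef_pos'],s['orientation'].round(3),s['ft_force'])
print(np.array(cams.camera_model('wrist')['T_tool_cam']).round(3))
print(proj('wrist',[[474,112,80],[496,-108,71]],s))
E
```

```text
3.1 [436.01184387 120.04652531 226.36200954] [[ 0.972 -0.235 -0.   ]
 [-0.235 -0.972 -0.   ]
 [-0.     0.    -1.   ]] [ 0.28560467  0.30457891 -0.74148028]
[[ 1.00000e-03 -9.60000e-01 -2.80000e-01  7.59000e+01]
 [ 1.00000e+00  1.00000e-03  0.00000e+00 -1.21800e+00]
 [ 0.00000e+00 -2.80000e-01  9.60000e-01 -1.58613e+02]
 [ 0.00000e+00  0.00000e+00  0.00000e+00  1.00000e+00]]
[[280.55031348 154.53714729]
 [528.10523254  66.11201484]]
```

View pics/w0.png

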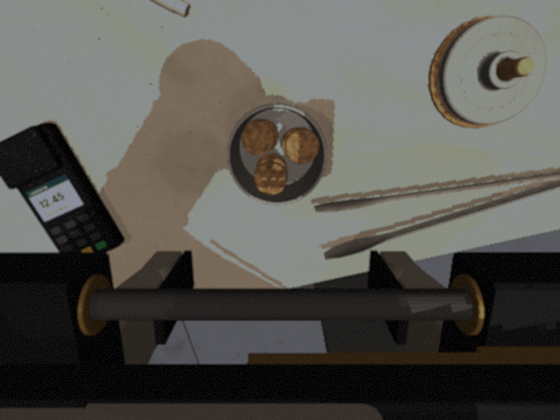

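The wrist view shows the tin mouth centred near (278,153) and the pull top at (525,66), both close to the prediction. I'll refine the rim by fitting the projected circle to edges.

```bash
cat >> h.py <<'E'
def fitc(im,n,s,x,y,circles,r=10,st=0.5):
    """circles: (radius,z) list; maximise mean radial gradient at projected circles"""
    g=cv2.GaussianBlur(cv2.cvtColor(im,cv2.COLOR_RGB2GRAY).astype(np.float32),(0,0),1.0)
    a=np.linspace(0,2*np.pi,120,endpoint=False); o=np.c_[np.cos(a),np.sin(a)]
    best=[]
    for dx in np.arange(-r,r+.1,st):
        for dy in np.arange(-r,r+.1,st):
            tot=0
            for R,z in circles:
                def samp(q):
                    p=proj(n,np.c_[x+dx+q*o[:,0],y+dy+q*o[:,1],np.full(120,z)],s).astype(np.float32)
                    return cv2.remap(g,p[:,:1],p[:,1:],cv2.INTER_LINEAR)
                tot+=np.minimum(np.abs(samp(R+1.2)-samp(R-1.2)),25).mean()
            best.append((tot,x+dx,y+dy))
    return sorted(best)[::-1][:3]
E
python3 - <<'E'
from h import *
im=cv2.imread('pics/w0.png')[:,:,::-1].copy(); s=read_state()
print('rim',back('wrist',278,153,80,s),'knob',back('wrist',525,66,71,s))
print(fitc(im,'wrist',s,472,112,[(44,80)]),fitc(im,'wrist',s,472,112,[(41.5,80)]))
k=back('wrist',525,66,71,s)
print(fitc(im,'wrist',s,k[0],k[1],[(50,27)]),fitc(im,'wrist',s,k[0],k[1],[(8,71)]),fitc(im,'wrist',s,k[0],k[1],[(16,45)]))
for n,f in(('scene','sc0.png'),('side','si0.png')):
    im=cv2.imread('pics/'+f)[:,:,::-1].copy()
    print(n,fitc(im,n,None,472,112,[(44,80),(44,0)])[0],fitc(im,n,None,k[0],k[1],[(50,27),(54,0)])[0])
E
```

```text
rim [475.76306481 114.18524236  80.        ] knob [ 496.8214802  -105.16418006   71.        ]Traceback (most recent call last):
  File "<stdin>", line 4, in <module>
  File "h.py", line 30, in fitc
    tot+=np.minimum(np.abs(samp(R+1.2)-samp(R-1.2)),25).mean()
                           ~~~~^^^^^^^
  File "h.py", line 28, in samp
    p=proj(n,np.c_[x+dx+q*o[:,0],y+dy+q*o[:,1],np.full(120,z)],s).astype(np.float32)
      ~~~~^^^^^^^^^^^^^^^^^^^^^^^^^^^^^^^^^^^^^^^^^^^^^^^^^^^^^^^
  File "h.py", line 16, in proj
    m,R,t=cam(n,s); p=(R@np.asarray(X,float).T).T+t
          ~~~^^^^^
  File "h.py", line 6, in cam
    m=cams.camera_model(n);
ValueError: time passes only in moves, steps and waits
```

```bash
sed -i 's/^def cam(/from functools import lru_cache\ncmod=lru_cache(None)(cams.camera_model)\ndef cam(/; s/m=cams.camera_model(n);/m=cmod(n)/' h.py
python3 - <<'E'
from h import *
im=cv2.imread('pics/w0.png')[:,:,::-1].copy(); s=read_state()
print(fitc(im,'wrist',s,472,112,[(44,80)]),fitc(im,'wrist',s,472,112,[(41.5,80)]))
k=back('wrist',525,66,71,s)
print(fitc(im,'wrist',s,k[0],k[1],[(50,27)]),fitc(im,'wrist',s,k[0],k[1],[(8,71)]),fitc(im,'wrist',s,k[0],k[1],[(16,45)]))
for n,f in(('scene','sc0.png'),('side','si0.png')):
    im=cv2.imread('pics/'+f)[:,:,::-1].copy()
    print(n,fitc(im,n,None,472,112,[(44,80),(44,0)])[0],fitc(im,n,None,k[0],k[1],[(50,27),(54,0)])[0])
E
```

```text
[(np.float32(18.463236), np.float64(474.0), np.float64(117.5)), (np.float32(18.291512), np.float64(474.5), np.float64(117.5)), (np.float32(18.187447), np.float64(474.0), np.float64(117.0))] [(np.float32(23.873505), np.float64(473.5), np.float64(116.5)), (np.float32(23.86794), np.float64(473.5), np.float64(116.0)), (np.float32(23.82301), np.float64(474.0), np.float64(117.0))]
[(np.float32(13.517091), np.float64(496.8214802010123), np.float64(-105.66418006175269)), (np.float32(13.4527645), np.float64(496.8214802010123), np.float64(-106.16418006175269)), (np.float32(13.390542), np.float64(495.8214802010123), np.float64(-105.66418006175269))] [(np.float32(15.773332), np.float64(496.8214802010123), np.float64(-104.66418006175269)), (np.float32(15.420994), np.float64(496.8214802010123), np.float64(-104.16418006175269)), (np.float32(15.071254), np.float64(496.8214802010123), np.float64(-105.16418006175269))] [(np.float32(20.989986), np.float64(497.3214802010123), np.float64(-97.66418006175269)), (np.float32(20.819344), np.float64(497.8214802010123), np.float64(-97.66418006175269)), (np.float32(20.811937), np.float64(497.3214802010123), np.float64(-97.16418006175269))]
scene (np.float32(20.494999), np.float64(470.0), np.float64(110.5)) (np.float32(17.485151), np.float64(493.3214802010123), np.float64(-108.66418006175269))
side (np.float32(25.72078), np.float64(475.0), np.float64(112.0)) (np.float32(25.515928), np.float64(498.3214802010123), np.float64(-107.66418006175269))
```

Request:
drive_tool([
  [0.1, -0.96, 0, 0, 0, 0],
  [0.1, -0.96, 0, 0, 0, 0],
  [0.1, -0.96, 0, 0, 0, 0],
  [0.1, -0.96, 0, 0, 0, 0],
  [0.1, -0.96, 0, 0, 0, 0],
  [0.1, -0.96, 0, 0, 0, 0],
  [0.1, -0.96, 0, 0, 0, 0],
  [0.1, -0.96, 0, 0, 0, 0],
])

```text
time_s: 3.95
eef_pos: [452.1, -33.3, 226.7]
orientation: [[0.972, -0.233, 0.0], [-0.233, -0.972, 0.0], [0.0, -0.0, -1.0]]
ft_force: [-0.1, -0.2, 0.2]
grip_width: 87.6
grip_force: 0.0
```

Request:
drive_tool([
  [0.1, -0.96, -0.2, 0, 0, 0],
  [0.1, -0.96, -0.25, 0, 0, 0],
  [0.1, -0.96, 0, 0, 0, 0],
  [0.02, -0.5, 0, 0, 0, 0],
  [0, 0, 0, 0, 0, 0],
  [0, 0, 0, 0, 0, 0],
])

```text
time_s: 4.55
eef_pos: [458.7, -100.5, 217.6]
orientation: [[0.972, -0.235, 0.0], [-0.235, -0.972, 0.0], [0.0, -0.0, -1.0]]
ft_force: [-0.1, 0.4, 0.3]
grip_width: 87.7
grip_force: 0.0
```

```bash
python3 - <<'E'
from h import *
a,s=grab('wrist','w1.png')
print(s['time_s'],s['eef_pos'],proj('wrist',[[497,-106,71]],s))
for c in [(8,71),(16,45),(9.5,45),(50,27),(54,6)]: print(c,fitc(a,'wrist',s,497,-106,[c])[0])
cv2.imwrite('pics/w1c.png',cv2.resize(cv2.imread('pics/w1.png')[60:240,180:390],None,fx=3,fy=3,interpolation=cv2.INTER_CUBIC))
E
```

```text
4.55 [ 458.69851077 -100.51855356  217.6456531 ] [[277.72817031 154.91892291]]
(8, 71) (np.float32(22.057333), np.float64(496.5), np.float64(-108.5))
(16, 45) (np.float32(16.694162), np.float64(496.0), np.float64(-107.0))
(9.5, 45) (np.float32(20.18269), np.float64(495.0), np.float64(-108.5))
(50, 27) (np.float32(17.262627), np.float64(499.5), np.float64(-107.5))
(54, 6) (np.float32(19.117624), np.float64(496.0), np.float64(-106.5))
```

View pics/w1c.png

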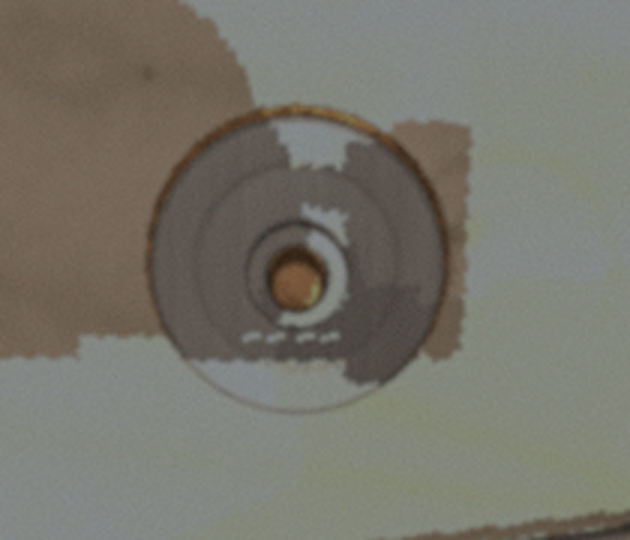

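The pull top is centred at full-image (279,155.3), with the lid disc concentric around it. I'll move above it and check before gripping.

Request:
drive_tool([
  [0.3, -0.06, -0.5, 0, 0, 0],
  [0.4, -0.06, -0.8, 0, 0, 0],
  [0.4, -0.06, -0.8, 0, 0, 0],
  [0.4, -0.06, -0.8, 0, 0, 0],
  [0.39, -0.085, -0.8, 0, 0, 0],
  [0, 0, -0.7, 0, 0, 0],
  [0, 0, -0.6, 0, 0, 0],
  [0, 0, 0, 0, 0, 0],
])

```text
time_s: 5.4
eef_pos: [495.4, -107.3, 115.5]
orientation: [[0.972, -0.234, -0.004], [-0.234, -0.972, -0.0], [-0.003, 0.001, -1.0]]
ft_force: [-0.6, 0.4, -0.4]
grip_width: 87.4
grip_force: 0.0
```

```bash
python3 - <<'E'
from h import *
s1=dict(eef_pos=[458.69851077,-100.51855356,217.6456531],orientation=read_state()['orientation'])
print('knob far',back('wrist',279,155.3,71,s1),'lid',back('wrist',279.3,147,27,s1))
a,s=grab('wrist','w2.png')
print(s['time_s'],s['eef_pos'],proj('wrist',[[496.5,-107,71],s['eef_pos']],s))
for c in [(8,71),(16,45),(50,27)]: print(c,fitc(a,'wrist',s,497,-107,[c])[0])
E
```

```text
knob far [ 495.87896237 -107.06627488   71.        ] lid [ 498.4207246  -107.84616623   27.        ]
5.4 [ 495.37764784 -107.3014249   115.49083028] [[281.37582495 235.13392247]
 [282.78607835 267.98495894]]
(8, 71) (np.float32(20.494873), np.float64(496.5), np.float64(-106.5))
(16, 45) (np.float32(21.29594), np.float64(496.5), np.float64(-107.5))
(50, 27) (np.float32(16.620678), np.float64(502.0), np.float64(-107.5))
```

View pics/w2.png

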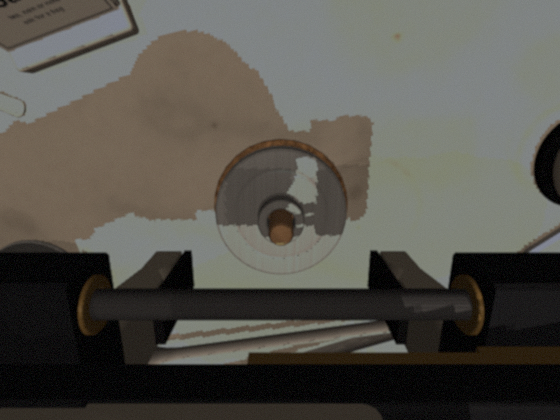

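The pull sits at (281,236), as predicted and centred between the fingers. I'll descend and grip.

Request:
drive_tool([
  [0.05, 0, -0.5, 0, 0, 0],
  [0, 0, -0.8, 0, 0, 0],
  [0, 0, -0.8, 0, 0, 0],
  [0, 0, -0.7, 0, 0, 0],
  [0, 0, -0.3, 0, 0, 0],
  [0, 0, -0.2, 0, 0, 0],
  [0, 0, 0, 0, 0, 0],
])

```text
time_s: 6.15
eef_pos: [497.7, -107.5, 51.6]
orientation: [[0.972, -0.235, 0.0], [-0.235, -0.972, -0.0], [0.0, 0.0, -1.0]]
ft_force: [0.1, -0.1, 0.7]
grip_width: 87.5
grip_force: 0.0
```

Request:
drive_tool([
  [0, 0, 0, 0, 0, 0],
  [0, 0, 0, 0, 0, 0],
  [0, 0, 0, 0, 0, 0],
  [0, 0, 0, 0, 0, 0],
  [0, 0, 0, 0, 0, 0],
  [0, 0, 0, 0, 0, 0],
], grip=0.1, squeeze=25)

```text
time_s: 6.75
eef_pos: [497.6, -107.6, 51.7]
orientation: [[0.972, -0.235, 0.0], [-0.235, -0.972, 0.0], [0.0, -0.0, -1.0]]
ft_force: [-0.3, -0.3, -0.3]
grip_width: 45.5
grip_force: 0.0
```

Request:
drive_tool([
  [0, 0, -0.13, 0, 0, 0],
  [0, 0, 0, 0, 0, 0],
  [0, 0, 0, 0, 0, 0],
  [0, 0, 0, 0, 0, 0],
  [0, 0, 0, 0, 0, 0],
  [0, 0, 0, 0, 0, 0],
  [0, 0, 0, 0, 0, 0],
])

```text
time_s: 7.45
eef_pos: [497.4, -107.6, 48.8]
orientation: [[0.972, -0.235, -0.0], [-0.235, -0.972, -0.0], [-0.0, 0.0, -1.0]]
ft_force: [-0.6, -1.5, -2.2]
grip_width: 15.4
grip_force: 25.0
```

Request:
drive_tool([
  [0, 0, 0.2, 0, 0, 0],
  [0, 0, 0.4, 0, 0, 0],
  [0, 0, 0.8, 0, 0, 0],
  [0, 0, 1, 0, 0, 0],
  [0, 0, 1, 0, 0, 0],
  [0, 0, 1, 0, 0, 0],
  [0, 0, 1, 0, 0, 0],
  [0, 0, 0.6, 0, 0, 0],
], squeeze=30)

```text
time_s: 8.25
eef_pos: [498.1, -107.5, 171.2]
orientation: [[0.972, -0.234, 0.003], [-0.234, -0.972, 0.0], [0.002, -0.001, -1.0]]
ft_force: [0.8, 0.5, -2.9]
grip_width: 14.7
grip_force: 30.0
```

```bash
python3 - <<'E'
from h import *
R=read_state()['orientation']
s=dict(eef_pos=np.array([436.01184387,120.04652531,226.36200954]),orientation=R)
im=cv2.imread('pics/w0.png')
c=cv2.resize(im[90:215,215:340],None,fx=6,fy=6,interpolation=cv2.INTER_CUBIC)[:, :]
c=cv2.convertScaleAbs(c,alpha=2)
def draw(x,y,r,z,col):
    a=np.linspace(0,2*np.pi,40,endpoint=False)
    for p in proj('wrist',np.c_[x+r*np.cos(a),y+r*np.sin(a),np.full(40,z)],s):
        cv2.circle(c,(int((p[0]-215+.5)*6),int((p[1]-90+.5)*6)),1,col,-1)
draw(475,115.5,44,80,(0,0,255)); draw(475,115.5,41.5,80,(0,255,0))
cv2.imwrite('pics/w0c.png',cv2.resize(c,(590,590)))
E
```

```text
(no output)
```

View pics/w0c.png

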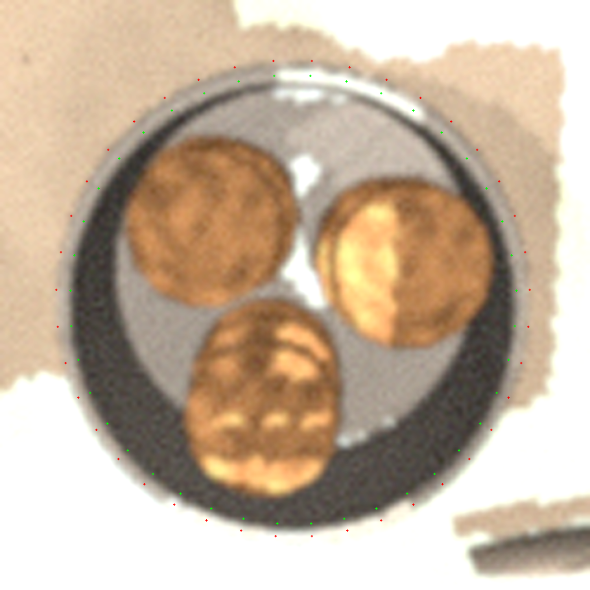

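The overlay shows the rim matching (475,115.5) to within about 0.5 mm, so I refine it to (474.4,115.6). Now I carry the nest there.

Request:
drive_tool([
  [-0.02, 0.2, 0, 0, 0, 0],
  [-0.06, 0.4, 0, 0, 0, 0],
  [-0.06, 0.6, 0, 0, 0, 0],
  [-0.06, 0.7, 0, 0, 0, 0],
  [-0.06, 0.7, 0, 0, 0, 0],
  [-0.06, 0.7, 0, 0, 0, 0],
  [-0.06, 0.7, 0, 0, 0, 0],
  [-0.06, 0.7, 0, 0, 0, 0],
])

```text
time_s: 9.05
eef_pos: [487.9, -12.2, 167.9]
orientation: [[0.972, -0.234, -0.002], [-0.234, -0.972, -0.0], [-0.002, 0.001, -1.0]]
ft_force: [0.7, 0.0, -3.8]
grip_width: 15.0
grip_force: 30.0
```

Request:
drive_tool([
  [-0.06, 0.7, 0, 0, 0, 0],
  [-0.06, 0.7, 0, 0, 0, 0],
  [-0.06, 0.7, 0, 0, 0, 0],
  [-0.06, 0.7, 0, 0, 0, 0],
  [-0.06, 0.7, 0, 0, 0, 0],
  [-0.06, 0.7, 0, 0, 0, 0],
  [-0.06, 0.7, 0, 0, 0, 0],
  [-0.06, 0.6, 0, 0, 0, 0],
])

```text
time_s: 9.85
eef_pos: [479.1, 97.7, 169.0]
orientation: [[0.972, -0.234, 0.0], [-0.234, -0.972, 0.0], [0.0, -0.0, -1.0]]
ft_force: [0.4, 0.1, -3.0]
grip_width: 15.1
grip_force: 30.0
```

Request:
drive_tool([
  [-0.06, 0.4, 0, 0, 0, 0],
  [-0.06, 0.3, -0.2, 0, 0, 0],
  [-0.02, 0.2, -0.4, 0, 0, 0],
  [0, 0, -0.5, 0, 0, 0],
  [0, 0, -0.4, 0, 0, 0],
  [0, 0, 0, 0, 0, 0],
  [0, 0, 0, 0, 0, 0],
])

```text
time_s: 10.55
eef_pos: [476.3, 114.0, 138.6]
orientation: [[0.972, -0.235, -0.001], [-0.235, -0.972, -0.001], [-0.0, 0.001, -1.0]]
ft_force: [0.2, -0.1, -3.0]
grip_width: 15.1
grip_force: 30.0
```

```bash
python3 - <<'E'
from h import *
s=read_state();print(s['time_s'],s['eef_pos'],s['ft_force'],s['moment'])
out=[]
for n,f in(('scene','sc1.png'),('side','si1.png')):
    im,_=grab(n,f); p=s['eef_pos']; L=p[2]-42.8
    c=proj(n,[[p[0],p[1],110]])[0].astype(int)
    x0,y0=c[0]-40,c[1]-30
    k=cv2.convertScaleAbs(cv2.resize(cv2.cvtColor(im,cv2.COLOR_RGB2BGR)[y0:y0+75,x0:x0+75],None,fx=5,fy=5,interpolation=cv2.INTER_CUBIC),alpha=1.5)
    a=np.linspace(0,2*np.pi,40,endpoint=False)
    for (x,y,r,z,col) in [(p[0]-1.5,p[1]+.4,50,L+8,(0,0,255)),(474.4,115.6,44,0,(0,255,0)),(474.4,115.6,44,80,(0,255,0))]:
        for q in proj(n,np.c_[x+r*np.cos(a),y+r*np.sin(a),np.full(40,z)]): cv2.circle(k,(int((q[0]-x0+.5)*5),int((q[1]-y0+.5)*5)),1,col,-1)
    out.append(k)
cv2.imwrite('pics/c3.png',np.hstack(out))
E
```

```text
10.55 [476.31962201 114.01571263 138.61263152] [ 0.16334248 -0.05570335 -2.97711559] [ 0.01120695 -0.01626005 -0.00045219]
```

View pics/c3.png

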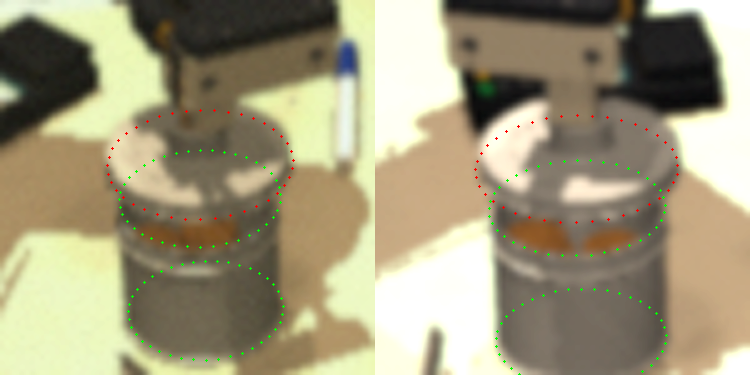

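The lid outline and the tin outline are concentric in both views: the lid spans 107–293 and the tin 118–281 in the scene crop. I'll trim the position and lower gently.

Request:
drive_tool([
  [-0.02, 0.06, -0.2, 0, 0, 0],
  [0, 0, -0.3, 0, 0, 0],
  [0, 0, -0.2, 0, 0, 0],
  [0, 0, -0.1, 0, 0, 0],
  [0, 0, -0.1, 0, 0, 0],
  [0, 0, -0.1, 0, 0, 0],
  [0, 0, 0, 0, 0, 0],
])

```text
time_s: 11.35
eef_pos: [475.8, 115.6, 118.7]
orientation: [[0.972, -0.235, -0.0], [-0.235, -0.972, -0.0], [-0.0, 0.0, -1.0]]
ft_force: [0.6, -0.5, -3.2]
grip_width: 14.6
grip_force: 30.0
```

Request:
drive_tool([
  [0, 0, -0.08, 0, 0, 0],
  [0, 0, -0.08, 0, 0, 0],
  [0, 0, -0.08, 0, 0, 0],
  [0, 0, 0, 0, 0, 0],
  [0, 0, 0, 0, 0, 0],
])

```text
time_s: 11.85
eef_pos: [475.9, 115.6, 114.1]
orientation: [[0.972, -0.235, -0.0], [-0.235, -0.972, -0.0], [-0.0, 0.0, -1.0]]
ft_force: [-0.3, 0.2, -2.8]
grip_width: 15.3
grip_force: 30.0
```

Request:
drive_tool([
  [0, 0, -0.06, 0, 0, 0],
  [0, 0, -0.06, 0, 0, 0],
  [0, 0, -0.05, 0, 0, 0],
  [0, 0, 0, 0, 0, 0],
  [0, 0, 0, 0, 0, 0],
])

```text
time_s: 12.35
eef_pos: [475.7, 115.4, 110.5]
orientation: [[0.972, -0.235, -0.001], [-0.235, -0.972, -0.0], [-0.0, 0.0, -1.0]]
ft_force: [-1.2, -2.5, -2.3]
grip_width: 14.9
grip_force: 30.0
```

Request:
drive_tool([
  [0, 0, -0.05, 0, 0, 0],
  [0, 0, -0.04, 0, 0, 0],
  [0, 0, 0, 0, 0, 0],
  [0, 0, 0, 0, 0, 0],
])

```text
time_s: 12.75
eef_pos: [475.7, 115.4, 108.9]
orientation: [[0.972, -0.235, -0.0], [-0.235, -0.972, -0.0], [-0.0, 0.0, -1.0]]
ft_force: [-3.5, -2.3, -0.6]
grip_width: 15.0
grip_force: 30.0
```

A small side force shows the plug touching one side. I'll ease toward −x/−y and press lightly.

Request:
drive_tool([
  [-0.04, -0.03, 0, 0, 0, 0],
  [0, 0, -0.03, 0, 0, 0],
  [0, 0, 0, 0, 0, 0],
  [0, 0, 0, 0, 0, 0],
])

```text
time_s: 13.15
eef_pos: [475.6, 115.3, 108.8]
orientation: [[0.972, -0.234, 0.001], [-0.234, -0.972, 0.001], [0.001, -0.001, -1.0]]
ft_force: [-3.1, -0.1, 4.1]
grip_width: 15.0
grip_force: 30.0
```

Request:
drive_tool([
  [0, 0, -0.03, 0, 0, 0],
  [0, 0, 0, 0, 0, 0],
  [0, 0, 0, 0, 0, 0],
])

```text
time_s: 13.45
eef_pos: [475.6, 115.3, 108.7]
orientation: [[0.972, -0.234, 0.001], [-0.234, -0.972, 0.0], [0.001, -0.001, -1.0]]
ft_force: [-5.0, -0.1, 9.6]
grip_width: 14.7
grip_force: 30.0
```

Request:
drive_tool([
  [-0.02, 0, 0.04, 0, 0, 0],
  [0, 0, 0, 0, 0, 0],
  [0, 0, 0, 0, 0, 0],
])

```text
time_s: 13.75
eef_pos: [475.2, 115.4, 108.8]
orientation: [[0.972, -0.234, 0.001], [-0.234, -0.972, 0.0], [0.001, -0.001, -1.0]]
ft_force: [-2.3, 0.5, 2.4]
grip_width: 14.6
grip_force: 30.0
```

Request:
drive_tool([
  [0, 0, 0, 0, 0, 0],
  [0, 0, 0, 0, 0, 0],
  [0, 0, 0, 0, 0, 0],
  [0, 0, 0, 0, 0, 0],
  [0, 0, 0, 0, 0, 0],
  [0, 0, 0, 0, 0, 0],
], grip=0.65)

```text
time_s: 14.35
eef_pos: [474.7, 115.0, 108.5]
orientation: [[0.972, -0.235, -0.0], [-0.235, -0.972, -0.0], [-0.0, 0.0, -1.0]]
ft_force: [-0.9, -0.5, -0.3]
grip_width: 55.5
grip_force: 0.0
```

```bash
python3 - <<'E'
from h import *
s=read_state();print(s['time_s'],s['eef_pos'],s['ft_force'],s['grip_width'])
p=s['eef_pos'];out=[]
im,_=grab('wrist','w3.png'); out.append(cv2.convertScaleAbs(cv2.cvtColor(im,cv2.COLOR_RGB2BGR)[100:350,155:405],alpha=1.8))
for n,f in(('scene','sc2.png'),('side','si2.png')):
    im,_=grab(n,f); c=proj(n,[[p[0],p[1],60]])[0].astype(int); x0,y0=c[0]-25,c[1]-30
    k=cv2.convertScaleAbs(cv2.resize(cv2.cvtColor(im,cv2.COLOR_RGB2BGR)[y0:y0+50,x0:x0+50],None,fx=5,fy=5,interpolation=cv2.INTER_CUBIC),alpha=1.5)
    out.append(k)
cv2.imwrite('pics/c4.png',np.hstack(out))
E
```

```text
14.35 [474.73361185 114.99563504 108.50165639] [-0.86727168 -0.49093212 -0.34914822] 55.49456154109914
```

View pics/c4.png

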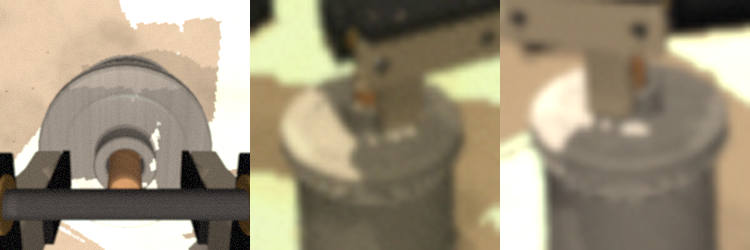

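The lids sit level and home on the tin, with the pull and ring centred between the open fingers. I'll lower to the ring.

Request:
drive_tool([
  [-0.02, 0, -0.2, 0, 0, 0],
  [0, 0, -0.3, 0, 0, 0],
  [0, 0, -0.2, 0, 0, 0],
  [0, 0, -0.15, 0, 0, 0],
  [0, 0, -0.05, 0, 0, 0],
  [0, 0, 0, 0, 0, 0],
  [0, 0, 0, 0, 0, 0],
])

```text
time_s: 15.2
eef_pos: [474.5, 115.1, 90.6]
orientation: [[0.972, -0.235, 0.0], [-0.235, -0.972, 0.0], [0.0, -0.0, -1.0]]
ft_force: [-0.8, -0.2, -0.0]
grip_width: 56.8
grip_force: 0.0
```

Request:
drive_tool([
  [0, 0, 0, 0, 0, 0],
  [0, 0, 0, 0, 0, 0],
  [0, 0, 0, 0, 0, 0],
  [0, 0, 0, 0, 0, 0],
  [0, 0, 0, 0, 0, 0],
  [0, 0, 0, 0, 0, 0],
  [0, 0, 0, 0, 0, 0],
], grip=0.25, squeeze=12)

```text
time_s: 15.9
eef_pos: [474.4, 115.1, 90.6]
orientation: [[0.972, -0.235, 0.0], [-0.235, -0.972, 0.0], [0.0, -0.0, -1.0]]
ft_force: [-0.1, 0.0, 2.4]
grip_width: 30.8
grip_force: 12.0
```

Request:
drive_tool([
  [0, 0, 0, 0, 0, 0],
  [0, 0, 0.05, 0, 0, 0],
  [0, 0, 0.1, 0, 0, 0],
  [0, 0, 0.1, 0, 0, 0],
  [0, 0, 0.1, 0, 0, 0],
  [0, 0, 0, 0, 0, 0],
  [0, 0, 0, 0, 0, 0],
], squeeze=20)

```text
time_s: 16.6
eef_pos: [474.4, 115.0, 97.6]
orientation: [[0.972, -0.235, 0.0], [-0.235, -0.972, 0.0], [0.0, -0.0, -1.0]]
ft_force: [-0.6, 0.1, -0.7]
grip_width: 30.7
grip_force: 20.0
```

Request:
drive_tool([
  [0, 0, 0.15, 0, 0, 0],
  [0, 0, 0.25, 0, 0, 0],
  [0, 0, 0.35, 0, 0, 0],
  [0, 0, 0.35, 0, 0, 0],
  [0, 0, 0.35, 0, 0, 0],
  [0, 0, 0.35, 0, 0, 0],
  [0, 0, 0.35, 0, 0, 0],
  [0, 0, 0.35, 0, 0, 0],
])

```text
time_s: 17.4
eef_pos: [474.4, 115.1, 148.2]
orientation: [[0.972, -0.235, 0.0], [-0.235, -0.972, 0.0], [0.0, -0.0, -1.0]]
ft_force: [1.3, 0.1, -2.1]
grip_width: 30.3
grip_force: 20.0
```

Request:
drive_tool([
  [0, 0, 0.35, 0, 0, 0],
  [0, 0, 0.35, 0, 0, 0],
  [0, 0, 0.35, 0, 0, 0],
  [0, 0, 0.35, 0, 0, 0],
  [0, 0, 0.3, 0, 0, 0],
  [0, 0, 0.15, 0, 0, 0],
  [0, 0, 0, 0, 0, 0],
  [0, 0, 0, 0, 0, 0],
])

```text
time_s: 18.2
eef_pos: [474.2, 115.0, 184.4]
orientation: [[0.972, -0.235, -0.0], [-0.235, -0.972, -0.0], [-0.0, 0.0, -1.0]]
ft_force: [-0.7, -0.0, -1.2]
grip_width: 30.9
grip_force: 20.0
```

```bash
python3 - <<'E'
from h import *
s=read_state();print(s['time_s'],s['eef_pos'],s['ft_force'],s['moment'],s['grip_width'],s['dq'].round(4))
p=s['eef_pos'];out=[]
for n,f in(('scene','sc3.png'),('side','si3.png')):
    im,_=grab(n,f); c=proj(n,[[p[0],p[1],120]])[0].astype(int); x0,y0=c[0]-40,c[1]-55
    out.append(cv2.convertScaleAbs(cv2.resize(cv2.cvtColor(im,cv2.COLOR_RGB2BGR)[y0:y0+110,x0:x0+75],None,fx=5,fy=5,interpolation=cv2.INTER_CUBIC),alpha=1.5))
cv2.imwrite('pics/c5.png',np.hstack(out))
E
```

```text
18.2 [474.17685174 114.9604822  184.35531133] [-0.73639437 -0.03783726 -1.19628076] [0.01696455 0.03971201 0.02487964] 30.8853593682313 [ 0.0009  0.0027 -0.0047 -0.0001  0.     -0.0001]
```

View pics/c5.png

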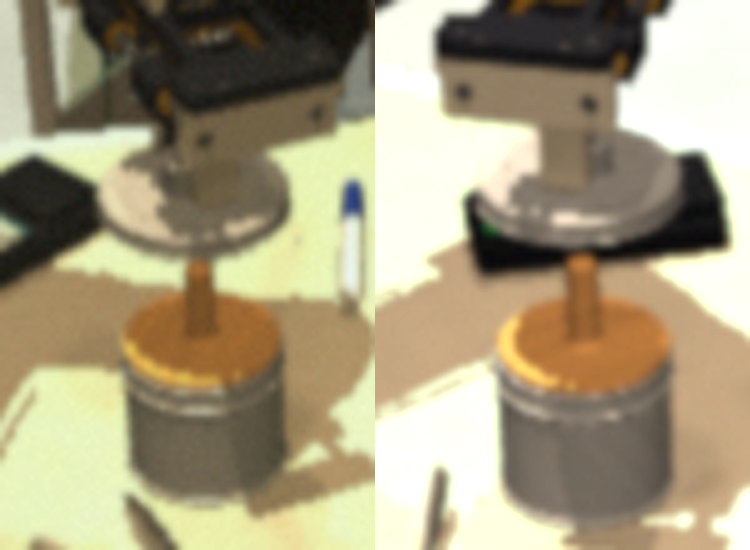

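The inner lid is seated level on the tin at crop (203,340), and the outer lid is held level, straight above it. I'm handing in.

```bash
python3 -c "
from h import *
print(job.sign_off())"
```

```text
the job is handed in; nothing more can be done
None
```

The job is handed in at about 18 s: the wooden inner lid is seated on the tin, and the steel outer lid is held level and steady about 88 mm straight above the rim.

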